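# Clamp the praline stamp and hold the plunger gauge on its spot

## Task

The brass praline stamp stands loose in the bench chuck: turn the chuck's steel sleeve clockwise (seen from above) all the way to its stop, so that the three jaws close on the stamp. Then take the dial gauge by its blue grip out of its stand and set its plunger on the red spot on top of the stamp, gauge upright, pressing gently so that the plunger is about half way in, and finish while still holding it there. Leave the beaker, the jar and the sweets tray alone.

Things in the scene. Friction and masses are not known exactly. Their poses are not given: they have to be found in the camera images.
- chuck: fixed bench chuck; origin under its centre, z up, on the table. Round green base plate diameter 100, 14 high, then a neck diameter 66 up to z = 28, on whose flat top the stamp's foot stands. The sleeve and jaws sit above it on the same vertical axis.
- sleeve (a joint): turn of the chuck's sleeve in rad: grows clockwise seen from above, from 0 (jaws open) to a hard stop at 1.4 (jaws tight). Starts between 0 and 0.4. The jaws move 3.36 mm inward per rad and meet the stamp at about 1.2; counts as tight above 1.25. Friction about 0.3 N m keeps it where it is left.
- sleeve_grip (a point): point on the sleeve's vertical axis at a good height to grip (62 above the table). The sleeve is a knurled round steel ring of outer diameter 56, bore 42, from 30 to 75 above the table, with a white index line on its side and rim; grip it across its diameter from above, the stamp standing up between the fingers (stamp top 95 above the table).
- jaw0: one of three dark steel jaws, 10 wide, 120 degrees apart, sliding radially in the sleeve's bore; origin on the chuck's axis at table height, its own x points outward. Top 81 above the table; the inner face is 15 from the axis when open and the outer end 26.
- jaw1: second jaw, as jaw0
- jaw2: third jaw, as jaw0
- stamp: loose brass praline stamp, 67 tall, 0.2 kg: shaft diameter 22, round flat head diameter 30 (top 12 mm); origin at the centre of its foot, z up. It stands upright in the chuck, up to 1.2 off the axis, any yaw. Head top is 95 above the table.
- spot (a point): centre of the red spot (diameter 10) on the stamp's flat top, 8 from the stamp's axis towards its own x
- stand: fixed cream block 60 x 60 x 75 high with a 15 wide vertical hole through its middle, in which the gauge's stem and plunger hang; origin under its centre
- gauge: loose dial gauge, 0.16 kg, upright in the stand; origin under its collar, which rests on the stand top; z up. Collar 24 (x) x 32 (y) x 10; dial case diameter 44, 18 thick (x), centre 30 above the origin, white dial towards own +x; blue grip 20 (x) x 30 (y), 51 to 93 above the origin. Below: stem diameter 10 to -30, plunger diameter 6 to -50.
- grip (a point): centre of the gauge's blue grip, 74 above the gauge's origin; with the plunger fully out it is 124 above the plunger's tip
- plunger (a joint): how far the gauge's spring plunger is pushed in, m: 0 out, stop at 0.010. The spring pushes back with 0.5 N at first and 0.4 N more for each mm (2.5 N half way in).
- tip (a point): lowest point of the plunger's orange round tip (radius 3), on the gauge's axis, 50 below the gauge's origin when out
- beaker: loose open steel beaker, diameter 68, 70 tall, bystander; origin under its centre
- jar: loose amber glass jar with a white cap, diameter 60, 80 tall, bystander; origin under its centre
- tray: loose dark tray of chocolates, 110 x 170 x 18, chocolates up to 21 high, bystander; origin under its centre
Not all that is in view belongs to the job. What is shaped like the stand but green or purple is not meant.

How it is judged (in metres and radians):
On the way, in this order (a step that is already met when the one before it is completed fails the run):
1. the sleeve is turned tight and all three jaws press on the stamp (value of joint sleeve above 1.25 rad and contact force between each of jaw0, jaw1, jaw2 and stamp above 0.5 N), for 0.2 s.
2. the gauge is lifted clear of its stand in the gripper (z of tip in the frame of stand above 0.078 m and contact force between the fingers and gauge above 2 N), for 0.1 s.
At the end, for the whole second after the job is handed in: Sleeve beyond 1.25 rad, all jaws pressing on the stamp, which is upright and centred (3 mm). Gripper still holds the gauge, upright within 0.10 rad, at rest, tip within 5 mm of the spot, plunger in 2 to 8 mm at 0.7 to 6 N; gauge off chuck and stand, robot off the stamp (all of step 1 and angle between stamp's own z axis and vertical below 0.06 rad and horizontal distance between stamp and chuck below 0.003 m and distance between tip and spot below 0.005 m and angle between gauge's own z axis and vertical below 0.1 rad and height (world z) of gauge above 0.12 m and value of joint plunger between 0.002 and 0.008 m and contact force between gauge and stamp between 0.7 and 6 N and contact force between the fingers and gauge above 2 N and contact force between gauge and chuck below 0.1 N and contact force between gauge and stand below 0.1 N and contact force between the arm and stamp below 0.1 N and linear speed of gauge below 0.02 m/s); the arm keeps its last pose, push and grip.
It fails at once if the gauge is pressed hard on the stamp (over 15 N) (contact force between gauge and stamp above 15 N).
It fails at once if the beaker is moved more than 2 cm (distance of beaker from where it was at the start of the episode above 0.02 m).
It fails at once if the jar is moved more than 2 cm (distance of jar from where it was at the start of the episode above 0.02 m).
It fails at once if the tray is moved more than 2 cm (distance of tray from where it was at the start of the episode above 0.02 m).
It also fails if it takes over 48 s, if anything falls off the work surface, if the arm or the gripper's body presses on something with over 40 N, if the wrist force passes 120 N, or if a joint passes its speed limit or range.

## Robot

A 6-joint arm with a two-finger parallel gripper is mounted at the origin on the work surface. World frame = base frame: x ahead of the robot, y to its left, z up, the work surface at z = 0. Lengths are in mm, angles in degrees, forces in N, time in s.
With the tool pointing down it reaches from about 300 to 850 mm from the base axis. Payload 4.2 kg.
Tool frame: the origin (TCP) lies midway between the tips of the shut fingers; the grasp point (between the pads) lies 19 mm behind it; z points along the fingers, y is the line along which they close (so a half turn about z gives the same grasp; the last joint's range is limited). The gripper opens to 91 mm and grips with 3 to 60 N. Pads are 32 mm wide; open, the fingers measure 118 mm over their backs; the gripper's body (76 mm by 178 mm) begins 60 mm behind the grasp point.
Start: joints at [-72.078, 18.312, 89.639, -0, 72.044, -1.146], TCP at [187.851, -543.466, 213.976] pointing down, gripper open.
Joint ranges: [-177.97, 177.97], [-48.28, 115.42], [12.27, 149.76], [-77.06, 257.06], [2.81, 150.46], [-146.56, 146.56]. Speed limits (degrees/s): [147.25, 147.25, 180, 180, 180, 180].

## Interface

Orientations are given as [roll, pitch, yaw] about the fixed x, y, z axes, in that order (R = Rz(yaw) Ry(pitch) Rx(roll)).
In Python, from workcell import state, grab_frame, camera_model, workorder gives the robot as it stands.
- The arm moves only by the tool carry_out, never from a script. Its argument "commands" is a list of rows, each a list of 7 numbers: the turn, a rotation vector about the tool's x, y, z in degrees, then the shift along the tool's x, y, z in mm, then the opening, from -1 (shut) to 1 (fully open). In form: [[ax, ay, az, dx, dy, dz, hand], ...]. A call has 1 to 20 rows; each row is the pose to reach, as a shift and turn from the pose commanded when the call began, along the tool's axes at that moment; what a row does not reach only later rows make up. A row lasts 1/10 s, in which the tool goes at most 50 mm and 8.59 degrees, less where a joint would pass 70% of its speed; a pose out of reach is approached as far as the arm can. A call with a gripper value outside its range is refused whole. The fingers move at their own pace and stop on an object; "force" is the grip in N (left out, the last holds). Time passes only in rows, so rows that repeat a pose let the fingers close. It gives the time, the measured TCP pose, the force, the opening and the grip force at its end, in the units of the state.
- state(): the state, without advancing time (a new reading comes with each control period).
- grab_frame(name): name is "scene" or "side" or "wrist"; returns the picture (420x560x3 uint8, red, green, blue); there is no depth.
- camera_model(name): a dict with "fx", "fy", "cx", "cy" (pixels), "origin" and "rotation" of the camera in the world; the wrist camera has in their place "mount" (4x4, takes a point from camera to tool coordinates, whose origin is the TCP and whose axes are the flange's). Camera axes: x right, y up, looking along -z (the intrinsics and any distortion apply to the point x, -y, -z); pixel columns grow to the right and rows downward; lengths in mm; the calibration is good to about 2 mm. A picture is of the moment at which its call begins: read the wrist's pose just before it. camera_model takes no time and is no camera call.
- workorder.job_done(): hands the job in; it is judged then, once.
The state is a dict: "time_s": time; "qpos": joint angles; "qvel": joint speeds; "effort": joint torques, N m; "ee_pos": TCP position; "ee_rot": TCP orientation; "force": force on the tool from outside, world axes, zero at the start; "torque": the same for the moment, N m; "gripper_width": finger opening in mm; "gripper_force": force on a finger pad.
Only numpy, scipy, OpenCV 4.12 (cv2) and the standard library are available. Lean on these libraries where they do the work, as an engineer would, in place of code of your own. Each camera call takes 0.05 s, during which the arm holds its last target. There are 200 camera calls.

## Working session

There is one attempt and no reset: what is moved stays moved. The work goes in short steps, Python scripts to look and compute and a tool call to move; the robot and the scene stay as the last step left them, time stands still between calls to the robot, and variables do not carry over. Pictures are saved under pics/ and viewed, at most 10 in all, crops included, and the job is handed in when it is done.

Besides the shell and the picture viewer there is one more tool, called after "Emit:" by a JSON object that holds its "api" and its "payload", one argument or row to a line. carry_out: Moves the arm, as the interface text tells. Its arguments: {"type":"object","properties":{"commands":{"type":"array"},"force":{"type":"number"}},"required":["commands"]}

```bash
mkdir -p pics; python3 - <<'E'
from workcell import *
import cv2,json
s=state();print(s)
for n in("scene","side","wrist"):
    f=grab_frame(n);cv2.imwrite(f"pics/{n}0.png",f[:,:,::-1]);print(n,camera_model(n))
E
```

```text
{'time_s': 0.0, 'qpos': array([-7.20772042e+01,  1.83509000e+01,  8.97070418e+01, -7.30520182e-04,
        7.20420945e+01, -1.14435303e+00]), 'qvel': array([ 0.06899937, -0.00107502, -0.00047766, -0.0043006 ,  0.06456054,
       -0.00082103]), 'effort': array([ 6.78949164e-04, -4.12466526e+01, -2.31972206e+01,  7.26490351e-02,
        4.56435210e-02, -1.42860031e-04]), 'ee_pos': array([ 187.69571978, -542.97104583,  213.12338985]), 'ee_rot': array([-1.79899970e+02, -1.30346517e-03,  1.90673735e+01]), 'force': array([-0.45119737, -0.06399495, -0.22125645]), 'torque': array([ 0.00567098, -0.0411187 ,  0.02698057]), 'gripper_force': 0.0, 'gripper_width': 91.32493806694566}
scene {'fx': 537.4688598990648, 'fy': 537.4688598990648, 'cx': 286.12511358877606, 'cy': 211.59152273539962, 'origin': array([1267.39646105, -146.12240153,  945.48797771]), 'rotation': array([40.55886502,  0.36759921, 72.50469073])}
side {'fx': 508.86110148173196, 'fy': 508.86110148173196, 'cx': 278.6532177539131, 'cy': 204.54602272980335, 'origin': array([465.49789098, 751.22744644, 777.87274018]), 'rotation': array([  46.15666657,    1.11100241, -170.84666955])}
wrist {'fx': 300.23983776891913, 'fy': 300.23983776891913, 'cx': 275.9418723053838, 'cy': 210.31337784512505, 'mount': array([[ 3.49703662e-04,  9.72450848e-01,  2.33107756e-01,
         6.67877184e+01],
       [ 9.99999755e-01, -4.81244627e-04,  5.07418419e-04,
        -8.31577764e-01],
       [ 6.05621327e-04,  2.33107522e-01, -9.72450779e-01,
        -1.71094025e+02],
       [ 0.00000000e+00,  0.00000000e+00,  0.00000000e+00,
         1.00000000e+00]])}
```

View pics/scene0.png

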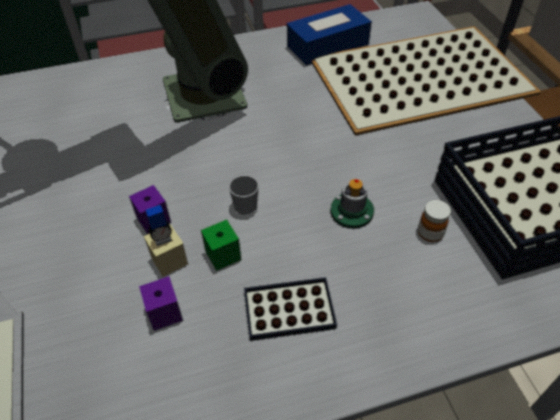

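View pics/side0.png

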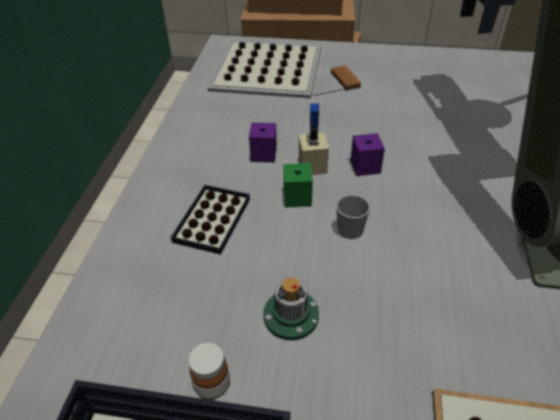

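The scene view shows the chuck at about (352,210), the cream stand at (167,250) with the blue grip at (155,215), the beaker at (244,195) and the jar at (434,220). The side view has the chuck at (291,313), the grip at (314,117) and the stand top at (313,142).

```bash
cat > h.py <<'E'
import numpy as np,cv2
from scipy.spatial.transform import Rotation as Ro
from workcell import *
def cam(n,s=None):
    m=camera_model(n)
    if n!="wrist": return m,np.array(m["origin"]),Ro.from_euler("xyz",m["rotation"],degrees=True).as_matrix()
    R=Ro.from_euler("xyz",s["ee_rot"],degrees=True).as_matrix();M=m["mount"]
    return m,np.array(s["ee_pos"])+R@M[:3,3],R@M[:3,:3]
def ray(c,u,v):
    m,o,R=c;d=R@np.array([(u-m["cx"])/m["fx"],-(v-m["cy"])/m["fy"],-1]);return o,d/np.linalg.norm(d)
def onz(c,u,v,z):
    o,d=ray(c,u,v);return o+d*(z-o[2])/d[2]
def proj(c,p):
    m,o,R=c;q=R.T@(np.array(p)-o);return np.array([m["cx"]+m["fx"]*q[0]/-q[2],m["cy"]-m["fy"]*q[1]/-q[2]])
def tri(r1,r2):
    (o1,d1),(o2,d2)=r1,r2
    t=np.linalg.lstsq(np.c_[d1,-d2],o2-o1,rcond=None)[0];a=o1+t[0]*d1;b=o2+t[1]*d2
    return (a+b)/2,np.linalg.norm(a-b)
def blobs(img,lo,hi,box,amin=8):
    h=cv2.cvtColor(img,cv2.COLOR_RGB2HSV);k=cv2.inRange(h,lo,hi)
    x0,y0,x1,y1=box;z=np.zeros_like(k);z[y0:y1,x0:x1]=k[y0:y1,x0:x1]
    n,_,st,ce=cv2.connectedComponentsWithStats(z)
    return z,[(int(st[i,4]),ce[i].round(1),st[i,:4]) for i in range(1,n) if st[i,4]>=amin]
E
python3 - <<'E'
from h import *
S,D=cam("scene"),cam("side")
a=cv2.imread("pics/scene0.png")[:,:,::-1].copy();b=cv2.imread("pics/side0.png")[:,:,::-1].copy()
for nm,c,im,bx in(("scene",S,a,(320,170,390,240)),("side",D,b,(250,270,335,345))):
    k,l=blobs(im,(60,80,20),(95,255,140),bx,30);print(nm,"green",l)
    p=cv2.convexHull(np.argwhere(k)[:,::-1]).reshape(-1,2)
    w=np.array([onz(c,u,v,14)[:2] for u,v in p]); 
    (x,y),r=cv2.minEnclosingCircle(w.astype(np.float32));print(" circle z14",x,y,r)
    print("red",blobs(im,(0,150,120),(8,255,255),bx,3)[1],"brass",blobs(im,(9,120,90),(25,255,255),bx,10)[1])
B=[blobs(a,(108,150,50),(125,255,255),(130,190,185,235))[1],blobs(b,(105,150,50),(125,255,255),(295,95,335,150))[1]];print(B)
p=[max(x,key=lambda t:t[0])[1] for x in B];print("grip",tri(ray(S,*p[0]),ray(D,*p[1])))
for nm,c,im,bx in(("scene",S,a,(135,220,195,275)),("side",D,b,(290,125,335,180))):
    k,l=blobs(im,(15,25,70),(35,150,255),bx,60);print(nm,"cream",l)
    k2,_=blobs(im,(15,25,150),(35,150,255),bx,60)
    q=cv2.approxPolyDP(cv2.convexHull(np.argwhere(k)[:,::-1]),3,True).reshape(-1,2);print([(u.tolist(),onz(c,*u,75)[:2].round(),onz(c,*u,0)[:2].round()) for u in q])
for nm,u,v,z in(("beaker",244,183,70),("jar",434,210,80)):print(nm,onz(S,u,v,z).round())
E
python3 -c "
import cv2,numpy as np
a=cv2.imread('pics/scene0.png');b=cv2.imread('pics/side0.png');c=cv2.imread('pics/wrist0.png')
f=lambda i,x,y:cv2.resize(i[y:y+75,x:x+75],(400,300) if 0 else (300,300),interpolation=2)
cv2.imwrite('pics/c0.png',np.vstack([np.hstack([f(a,315,165),f(b,255,265)]),np.hstack([f(a,130,190),f(b,277,95)])]))"
```

```text
scene green [(665, array([351.5, 214. ]), array([331, 199,  42,  28], dtype=int32))]
 circle z14 546.5541381835938 232.7052764892578 50.153297424316406
red [(5, array([356.2, 180.4]), array([355, 180,   3,   2], dtype=int32))] brass [(96, array([355.2, 184. ]), array([349, 179,  13,  10], dtype=int32))]
side green [(1024, array([290. , 321.5]), array([265, 297,  53,  42], dtype=int32))]
 circle z14 541.1484375 241.03904724121094 49.289791107177734
red [(16, array([294. , 286.5]), array([292, 285,   5,   4], dtype=int32))] brass [(177, array([290.3, 284.9]), array([282, 278,  18,  15], dtype=int32))]
[[(160, array([153.9, 210.8]), array([145, 205,  19,  13], dtype=int32))], [(126, array([314. , 113.5]), array([311, 104,   7,  21], dtype=int32))]]
grip (array([ 546.7776099 , -188.4824435 ,  154.33135779]), np.float64(12.116453576705661))
scene cream [(511, array([163.3, 243.1]), array([144, 224,  39,  33], dtype=int32))]
[([187, 263], array([ 623., -154.]), array([ 567., -155.])), ([170, 273], array([ 636., -190.]), array([ 582., -194.])), ([155, 266], array([ 611., -215.]), array([ 554., -221.])), ([144, 235], array([ 526., -225.]), array([ 462., -232.])), ([170, 224], array([ 513., -169.]), array([ 448., -171.])), ([182, 241], array([ 565., -153.]), array([ 505., -154.]))]
side cream [(875, array([314.9, 152.2]), array([298, 133,  31,  42], dtype=int32))]
[([325, 173], array([513., -79.]), array([ 518., -167.])), ([314, 174], array([536., -72.]), array([ 543., -160.])), ([299, 157], array([ 575., -125.]), array([ 587., -219.])), ([300, 134], array([ 584., -210.]), array([ 597., -313.])), ([324, 133], array([ 529., -222.]), array([ 536., -325.])), ([328, 145], array([ 516., -177.]), array([ 521., -276.]))]
beaker [441.   9.  70.]
jar [651. 371.  80.]
```

View pics/c0.png

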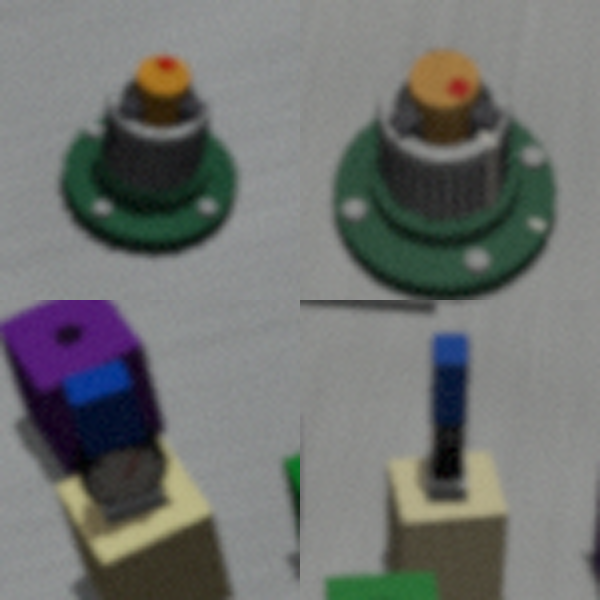

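The crops show the chuck with open jaws, the brass head with its red spot, and the white index line on the right of the side view. The gauge's dial faces the scene camera, and its yaw looks close to the stand's, about 15°. The chuck axis is at roughly (541,234) once the plate's thickness is allowed for. I'll go above it and look with the wrist camera.

Emit:
{"api": "carry_out", "payload": {
  "commands": [
    [0,0,-131,588,-619,-16,1],
    [0,0,-131,588,-619,-16,1],
    [0,0,-131,588,-619,-16,1],
    [0,0,-131,588,-619,-16,1],
    [0,0,-131,588,-619,-16,1],
    [0,0,-131,588,-619,-16,1],
    [0,0,-131,588,-619,-16,1],
    [0,0,-131,588,-619,-16,1],
    [0,0,-131,588,-619,-16,1],
    [0,0,-131,588,-619,-16,1],
    [0,0,-131,588,-619,-16,1],
    [0,0,-131,588,-619,-16,1],
    [0,0,-131,588,-619,-16,1],
    [0,0,-131,588,-619,-16,1],
    [0,0,-131,588,-619,-16,1],
    [0,0,-131,588,-619,-16,1],
    [0,0,-131,588,-619,-16,1],
    [0,0,-131,588,-619,-16,1],
    [0,0,-131,588,-619,-16,1],
    [0,0,-131,588,-619,-16,1]
  ]
}}

```text
time_s: 2.15
ee_pos: [540.7, 232.6, 229.6]
ee_rot: [-179.9, -0.0, 150.0]
force: [-1.2, 0.0, 0.3]
gripper_width: 90.9
gripper_force: 0.0
```

```bash
python3 - <<'E'
from h import *
s=state();im=grab_frame("wrist");cv2.imwrite("pics/w1.png",im[:,:,::-1]);c=cam("wrist",s)
print(s["ee_pos"],s["ee_rot"],proj(c,[541.5,234,95]))
k,l=blobs(im,(60,80,20),(95,255,200),(0,0,560,420),100);print(l)
p=cv2.convexHull(np.argwhere(k)[:,::-1]).reshape(-1,2)
w=np.array([onz(c,u,v,14)[:2] for u,v in p]);print(cv2.minEnclosingCircle(w.astype(np.float32)))
for nm,lo,hi in(("red",(0,150,90),(8,255,255)),("brass",(0,110,90),(28,255,255))):
    k,l=blobs(im,lo,hi,(150,80,400,350),30);print(nm,[(q,onz(c,*q[1],95).round(1)) for q in l])
    if nm=="brass" and l:
        p=cv2.convexHull(np.argwhere(k)[:,::-1]).reshape(-1,2);w=np.array([onz(c,u,v,95)[:2] for u,v in p]);print(cv2.minEnclosingCircle(w.astype(np.float32)))
E
```

```text
[540.67752416 232.62844735 229.55645668] [-1.79905069e+02 -3.02247155e-02  1.50045919e+02] [275.87638125 202.61647861]
[(1473, array([276.3, 178. ]), array([241, 153,  73,  65], dtype=int32))]
((699.294677734375, 145.36224365234375), 477.3712158203125)
red [((45, array([278.4, 195.7]), array([275, 192,   8,   8], dtype=int32)), array([536.5, 239.9,  95. ]))]
brass [((528, array([278.1, 203.3]), array([264, 186,  29,  31], dtype=int32)), array([543.3, 235.6,  95. ]))]
((625.2340087890625, 261.98577880859375), 101.834228515625)
```

View pics/w1.png

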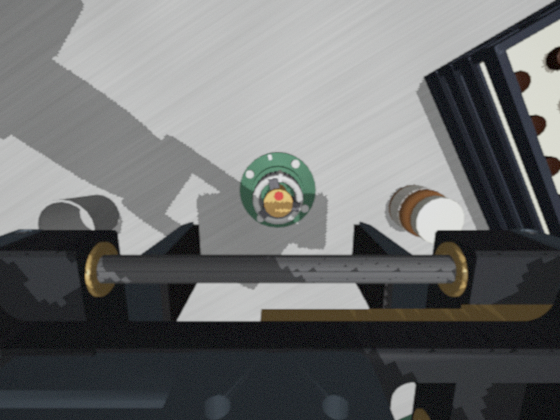

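The wrist view shows the stamp head at (278,203) and the red spot at (278,196), which come out 8.0 mm apart as they should. The jar at (430,215) and beaker at (75,215) are clear of the fingers.

```bash
cat >> h.py <<'E'
def circ(c,k,z):
    n,lab,st,_=cv2.connectedComponentsWithStats(k);i=1+np.argmax(st[1:,4])
    p=cv2.convexHull(np.argwhere(lab==i)[:,::-1]).reshape(-1,2)
    w=np.array([onz(c,u,v,z)[:2] for u,v in p]);(x,y),r=cv2.minEnclosingCircle(w.astype(np.float32));return round(x,1),round(y,1),round(r,1)
E
python3 - <<'E'
from h import *
s=state();c=cam("wrist",s)
im=grab_frame("wrist")
k,_=blobs(im,(60,80,20),(95,255,200),(200,130,350,240));print("plate",circ(c,k,14),circ(c,k,0))
k,_=blobs(im,(0,110,90),(28,255,255),(240,170,320,230));print("head",circ(c,k,95))
h=cv2.cvtColor(im,cv2.COLOR_RGB2HSV)
k=cv2.inRange(h,(0,0,165),(179,45,255));z=np.zeros_like(k);z[165:235,245:312]=k[165:235,245:312]
print("rim px",cv2.connectedComponentsWithStats(z)[2:])
cv2.imwrite("pics/w1c.png",cv2.resize(im[140:240,220:340],(720,600),interpolation=2)[:,:,::-1])
E
```

```text
plate (542.7, 235.0, 47.8) (544.7, 233.9, 49.6)
head (541.3, 237.1, 16.6)
rim px (array([[     0,      0,    560,    420, 234741],
       [   245,    165,      4,      5,     10],
       [   291,    165,      9,      3,     21],
       [   307,    165,      5,      8,     21],
       [   246,    170,      8,      8,     54],
       [   254,    174,     48,     27,    341],
       [   288,    216,      6,      3,     12]], dtype=int32), array([[279.50415564, 209.55279223],
       [245.8       , 166.3       ],
       [295.        , 165.80952381],
       [309.85714286, 167.38095238],
       [249.42592593, 173.62962963],
       [279.19061584, 185.1143695 ],
       [290.16666667, 217.33333333]]))
```

View pics/w1c.png

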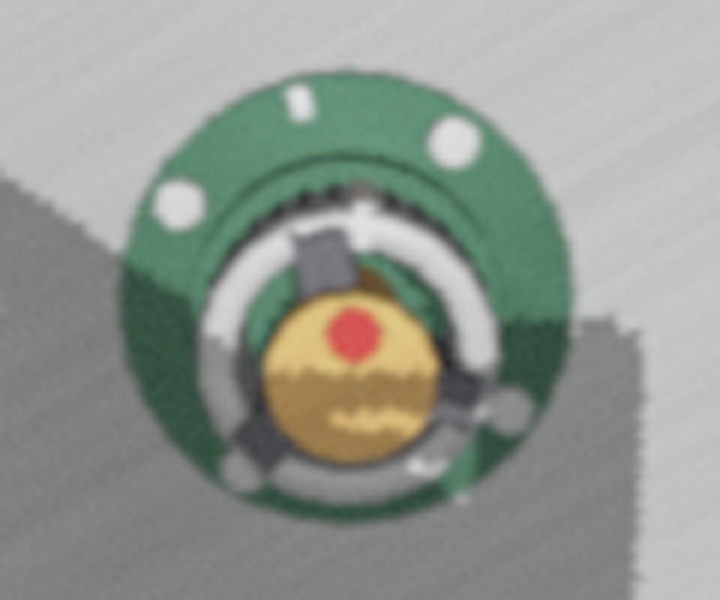

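The crop shows the rim circle centred near crop pixel (348,355), the plate near (346,295) and the head near (351,378), with the index line at (360,215).

```bash
python3 - <<'E'
from h import *
c=cam("wrist",state())
for n,x,y,z,e in(("plate",346.5,295,14,453),("rim",348,355,75,300),("head",351.5,377.5,95,177),("spot",354,334,95,54)):
    u,v=x/6+220-.4,y/6+140-.4;a=onz(c,u,v,z);b=onz(c,u+e/6,v,z);print(n,a.round(1),"dia",np.linalg.norm(a-b).round(1))
E
```

```text
plate [541.7 235.9  14. ] dia 98.4
rim [542.7 235.3  75. ] dia 55.3
head [543.  235.8  95. ] dia 30.7
spot [536.5 240.   95. ] dia 9.3
```

Emit:
{"api": "carry_out", "payload": {
  "commands": [
    [0,0,0,0,3.5,40,1],
    [0,0,0,0,3.5,80,1],
    [0,0,0,0,3.5,120,1],
    [0,0,0,0,3.5,150,1],
    [0,0,0,0,3.5,170,1],
    [0,0,0,0,3.5,186,1],
    [0,0,0,0,3.5,186,1],
    [0,0,0,0,3.5,186,-0.2],
    [0,0,0,0,3.5,186,-1],
    [0,0,0,0,3.5,186,-1],
    [0,0,0,0,3.5,186,-1],
    [0,0,0,0,3.5,186,-1],
    [0,0,0,0,3.5,186,-1],
    [0,0,0,0,3.5,186,-1]
  ],
  "force": 50
}}

```text
time_s: 3.65
ee_pos: [541.6, 233.6, 44.6]
ee_rot: [-179.6, 0.0, 150.2]
force: [-2.6, -9.2, 7.3]
gripper_width: 55.3
gripper_force: 50.0
```

Emit:
{"api": "carry_out", "payload": {
  "commands": [
    [0,0,4,0,-1,0,-1],
    [0,0,12,0,-2,0,-1],
    [0,0,20,0,-2,0,-1],
    [0,0,28,0,-2,0,-1],
    [0,0,36,0,-2,0,-1],
    [0,0,42,0,-2,0,-1],
    [0,0,48,0,-2,0,-1],
    [0,0,54,0,-2,0,-1],
    [0,0,60,0,-2,0,-1],
    [0,0,60,0,-2,0,-1]
  ]
}}

```text
time_s: 4.65
ee_pos: [542.2, 234.0, 44.6]
ee_rot: [-180.0, 0.1, 90.1]
force: [2.0, -5.1, 5.3]
gripper_width: 55.6
gripper_force: 50.0
```

```bash
python3 -c "
from workcell import *
s=state();print(s['torque'],s['force'],s['qpos'],s['ee_pos'])"
```

```text
[-0.84763546  0.75069323 -0.20376311] [ 1.95485635 -5.10961491  5.25110675] [ 22.27089228  28.37830651 100.37754576  -0.1021433   51.29666262
  22.26716548] [542.15749081 233.95569711  44.6262444 ]
```

Emit:
{"api": "carry_out", "payload": {
  "commands": [
    [0,0,4,0,0,0,-1],
    [0,0,8,0,0,0,-1],
    [0,0,12,0,0,0,-1],
    [0,0,15,0,0,0,-1],
    [0,0,18,0,0,0,-1],
    [0,0,20,0,0,0,-1],
    [0,0,22,0,0,0,-1],
    [0,0,22,0,0,0,-1],
    [0,0,22,0,0,0,-1]
  ]
}}

```text
time_s: 5.55
ee_pos: [543.2, 235.5, 44.8]
ee_rot: [179.8, -0.1, 68.3]
force: [0.9, 1.6, 4.8]
gripper_width: 55.0
gripper_force: 50.0
```

```bash
python3 -c "
from workcell import *
s=state();print(s['torque'],s['force'],s['qpos'],s['ee_pos'],s['ee_rot'])"
```

```text
[ 0.05337585 -0.33504553  1.5585874 ] [0.85735151 1.59743827 4.79376314] [ 2.23537835e+01  2.83870143e+01  1.00336005e+02 -5.38057803e-02
  5.11005984e+01  4.40474455e+01] [543.19607158 235.5459981   44.76205436] [ 1.79844046e+02 -9.24490788e-02  6.83401870e+01]
```

Emit:
{"api": "carry_out", "payload": {
  "commands": [
    [0,0,0,0,0,0,-1],
    [0,0,2,0,0,0,-1],
    [0,0,4,0,0,0,-1],
    [0,0,6,0,0,0,-1],
    [0,0,8,0,0,0,-1],
    [0,0,8,0,0,0,-1],
    [0,0,8,0,0,0,-1]
  ],
  "force": 60
}}

```text
time_s: 6.25
ee_pos: [543.8, 236.0, 44.9]
ee_rot: [179.8, -0.2, 60.4]
force: [3.2, 2.6, 5.2]
gripper_width: 54.5
gripper_force: 60.0
```

```bash
python3 -c "
from workcell import *
s=state();print(s['torque'],s['force'],s['qpos'],s['ee_pos'],s['ee_rot'])"
```

```text
[ 0.52935867 -0.32829998  2.43383614] [3.22827595 2.6178181  5.21157126] [ 2.23608234e+01  2.83950533e+01  1.00288082e+02 -3.63243569e-02
  5.10554210e+01  5.20269835e+01] [543.84564963 235.97816016  44.93999072] [179.8167866   -0.18864445  60.35690943]
```

Emit:
{"api": "carry_out", "payload": {
  "commands": [
    [0,0,0,0,0,0,0],
    [0,0,0,0,0,0,1],
    [0,0,0,0,0,0,1],
    [0,0,0,0,0,0,1],
    [0,0,0,0,0,-20,1],
    [0,0,0,0,0,-60,1],
    [0,0,0,0,0,-110,1],
    [0,0,0,0,0,-150,1],
    [0,0,0,0,0,-185,1],
    [0,0,0,0,0,-185,1],
    [0,0,0,0,0,-185,1]
  ]
}}

```text
time_s: 7.35
ee_pos: [541.8, 234.8, 229.0]
ee_rot: [-180.0, -0.0, 60.0]
force: [0.0, 0.1, -0.1]
gripper_width: 90.8
gripper_force: 0.0
```

```bash
python3 - <<'E'
from h import *
s=state();im=grab_frame("wrist");c=cam("wrist",s);print(s["ee_pos"],s["ee_rot"],s["qvel"].round(1))
u,v=proj(c,[542.5,235.5,80]).astype(int);print(u,v)
k,_=blobs(im,(0,110,90),(28,255,255),(u-40,v-40,u+40,v+40));print("head",circ(c,k,95))
k,l=blobs(im,(0,150,90),(8,255,255),(u-40,v-40,u+40,v+40));print([(q[0],onz(c,*q[1],95)) for q in l])
print("crop origin",u-60,v-60)
cv2.imwrite("pics/w2c.png",cv2.resize(im[v-60:v+40,u-60:u+60],(720,600),interpolation=2)[:,:,::-1])
E
```

```text
[541.79411897 234.76665934 228.96076072] [-1.79979339e+02 -9.32442535e-03  6.00022040e+01] [-0.   1.7  2.5 -0.2 -0.1 -0.1]
275 200
head (543.7, 235.2, 15.0)
[(57, array([536.83454227, 239.06434497,  95.        ]))]
crop origin 215 140
```

View pics/w2c.png

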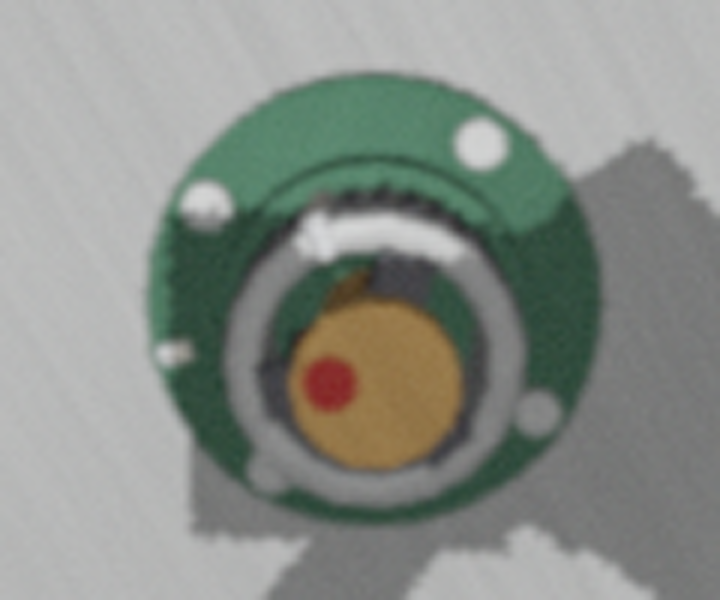

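Measured from the jaws and the plate mark, the index line moved from about 18° to about 78° (1.36 rad), so the sleeve is at its stop. The stamp head is centred and the spot is at about (536.7,239.5). Next is the gauge.

Emit:
{"api": "carry_out", "payload": {
  "commands": [
    [0,0,-5,-30,18,-36,1],
    [0,0,-15,-70,42,-36,1],
    [0,0,-25,-110,66,-36,1],
    [0,0,-35,-150,90,-36,1],
    [0,0,-45,-190,114,-36,1],
    [0,0,-45,-230,138,-36,1],
    [0,0,-45,-270,160,-36,1],
    [0,0,-45,-310,184,-36,1],
    [0,0,-45,-345,205,-36,1],
    [0,0,-45,-365,217,-36,1],
    [0,0,-45,-365,217,-36,1],
    [0,0,-45,-365,217,-36,1]
  ]
}}

```text
time_s: 8.6
ee_pos: [547.2, -189.3, 263.0]
ee_rot: [-179.8, -0.2, 105.0]
force: [0.6, 0.9, 0.0]
gripper_width: 91.3
gripper_force: 0.0
```

```bash
python3 - <<'E'
from h import *
s=state();im=grab_frame("wrist");c=cam("wrist",s);print(s["ee_pos"],s["ee_rot"])
cv2.imwrite("pics/w3.png",im[:,:,::-1])
k,l=blobs(im,(105,120,40),(128,255,255),(120,60,440,330),40);print([(q,onz(c,*q[1],168).round(1)) for q in l])
i=max(l,key=lambda q:q[0])
r=cv2.minAreaRect(np.argwhere(k)[:,::-1].astype(np.float32));print(r);b=cv2.boxPoints(r);print([onz(c,*p,168)[:2].round(1).tolist() for p in b])
x,y,w,h=i[2];x0=max(0,x-60);y0=max(0,y-50);print(x0,y0)
cv2.imwrite("pics/w3c.png",cv2.resize(im[y0:y0+135,x0:x0+180],(800,600),interpolation=2)[:,:,::-1])
S,D=cam("scene"),cam("side");a,b=grab_frame("scene"),grab_frame("side")
A=blobs(a,(0,150,100),(8,255,255),(335,165,375,200),3)[1];B=blobs(b,(0,150,100),(8,255,255),(270,265,315,300),3)[1];print(A,B)
try: print("spot",tri(ray(S,*A[0][1]),ray(D,*B[0][1])),onz(D,*B[0][1],95))
except Exception as e:print(e)
E
```

```text
[ 547.22718553 -189.29056883  262.95990488] [-1.79833221e+02 -1.78598378e-01  1.04986054e+02]
[((731, array([279.6, 211.3]), array([268, 191,  23,  40], dtype=int32)), array([ 551.2, -186.3,  168. ]))]
((279.874267578125, 210.75558471679688), (19.951717376708984, 38.372154235839844), 7.765164852142334)
[[544.6, -204.9], [540.1, -169.3], [557.9, -167.0], [562.9, -202.7]]
208 141
[(6, array([356. , 180.5]), array([355, 180,   3,   2], dtype=int32))] [(16, array([294. , 285.9]), array([292, 284,   5,   4], dtype=int32))]
spot (array([534.68281362, 240.03624396,  95.93386429]), np.float64(1.9462706745891496)) [535.44938282 240.16936605  95.        ]
```

View pics/w3c.png

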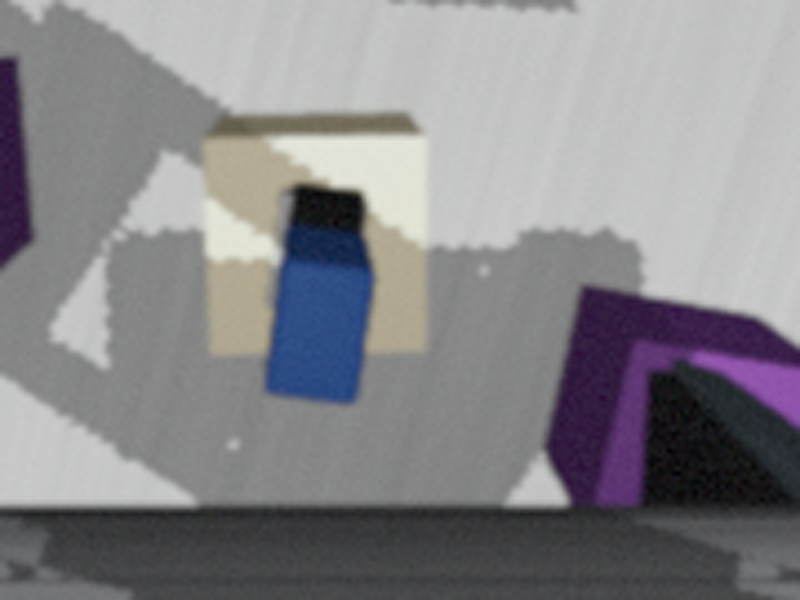

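The crop shows the blue grip's top face with corners (285,262), (372,268), (357,404) and (267,393), turned about 7° from the stand. I'll turn those corners into positions at z = 168.

```bash
python3 - <<'E'
from h import *
c=cam("wrist",dict(ee_pos=[547.227,-189.29,262.96],ee_rot=[-179.833,-.1786,104.986]))
P=np.array([onz(c,208+x/4.444-.4,141+y/4.444-.4,168)[:2] for x,y in((285,262),(372,268),(357,404),(267,393))]);print(P.round(1),"centre",P.mean(0).round(1))
ey=(P[0]+P[1]-P[2]-P[3])/2;ex=(P[1]+P[2]-P[0]-P[3])/2
for e in(ey,ex):print(np.linalg.norm(e).round(1),np.degrees(np.arctan2(e[1],e[0])).round(1))
Q=np.array([onz(c,208+x/4.444-.4,141+y/4.444-.4,75)[:2] for x,y in((204,137),(426,137),(428,353),(209,355))]);print("stand",Q.mean(0).round(1),np.linalg.norm(Q[1]-Q[0]))
E
```

```text
[[ 541.5 -177.6]
 [ 558.9 -174.2]
 [ 563.7 -202.8]
 [ 545.  -205.4]] centre [ 552.2 -190. ]
28.5 98.3
18.3 9.4
stand [ 552.  -189.6] 59.5894116823678
```

Emit:
{"api": "carry_out", "payload": {
  "commands": [
    [0,0,6.5,-1.8,4.6,0,1],
    [0,0,6.5,-1.8,4.6,0,1],
    [0,0,6.5,-1.8,4.6,40,1],
    [0,0,6.5,-1.8,4.6,80,1],
    [0,0,6.5,-1.8,4.6,110,1],
    [0,0,6.5,-1.8,4.6,125,1],
    [0,0,6.5,-1.8,4.6,132,1],
    [0,0,6.5,-1.8,4.6,132,0],
    [0,0,6.5,-1.8,4.6,132,-0.3],
    [0,0,6.5,-1.8,4.6,132,-0.5],
    [0,0,6.5,-1.8,4.6,132,-1],
    [0,0,6.5,-1.8,4.6,132,-1],
    [0,0,6.5,-1.8,4.6,132,-1],
    [0,0,6.5,-1.8,4.6,132,-1],
    [0,0,6.5,-1.8,4.6,132,-1]
  ],
  "force": 30
}}

```text
time_s: 10.25
ee_pos: [552.9, -190.2, 133.0]
ee_rot: [-180.0, 0.0, 98.6]
force: [1.4, 0.6, -1.2]
gripper_width: 30.2
gripper_force: 0.0
```

Still closing.

Emit:
{"api": "carry_out", "payload": {
  "commands": [
    [0,0,0,0,0,0,-1],
    [0,0,0,0,0,0,-1],
    [0,0,0,0,0,0,-1],
    [0,0,0,0,0,0,-1],
    [0,0,0,0,0,0,-1]
  ]
}}

```text
time_s: 10.75
ee_pos: [552.8, -190.2, 132.7]
ee_rot: [-180.0, -0.0, 98.6]
force: [0.0, 0.2, -0.8]
gripper_width: 20.0
gripper_force: 30.0
```

Emit:
{"api": "carry_out", "payload": {
  "commands": [
    [0,0,0,0,0,-8,-1],
    [0,0,0,0,0,-20,-1],
    [0,0,0,0,0,-35,-1],
    [0,0,0,0,0,-50,-1],
    [0,0,0,0,0,-65,-1],
    [0,0,0,0,0,-80,-1],
    [0,0,0,0,0,-95,-1],
    [0,0,0,0,0,-110,-1],
    [0,0,0,0,0,-120,-1],
    [0,0,0,0,0,-128,-1],
    [0,0,0,0,0,-130,-1],
    [0,0,0,0,0,-130,-1]
  ]
}}

```text
time_s: 11.95
ee_pos: [552.9, -190.1, 263.0]
ee_rot: [180.0, 0.0, 98.6]
force: [0.5, -0.1, -2.0]
gripper_width: 19.9
gripper_force: 30.0
```

```bash
python3 - <<'E'
from h import *
s=state();print(s["ee_pos"],s["ee_rot"],s["force"],s["gripper_width"])
a,b=grab_frame("scene"),grab_frame("side");f=[]
for n,im in(("scene",a),("side",b)):
    c=cam(n);p=proj(c,np.array(s["ee_pos"])-[0,0,107.7]);u,v=p.astype(int);print(n,p)
    print(blobs(im,(3,130,90),(20,255,255),(u-25,v-25,u+25,v+25),2)[1])
    f.append(cv2.resize(im[v-70:v+30,u-40:u+40],(400,500),interpolation=2))
cv2.imwrite("pics/g4.png",np.hstack(f)[:,:,::-1])
E
```

```text
[ 552.90614838 -190.14844711  263.00519318] [1.79999059e+02 4.91212850e-03 9.85671354e+01] [ 0.48398951 -0.10336142 -2.01892576] 19.86478115137728
scene [155.54697858 215.32685183]
[]
side [313.25175265 110.45628248]
[]
```

View pics/g4.png

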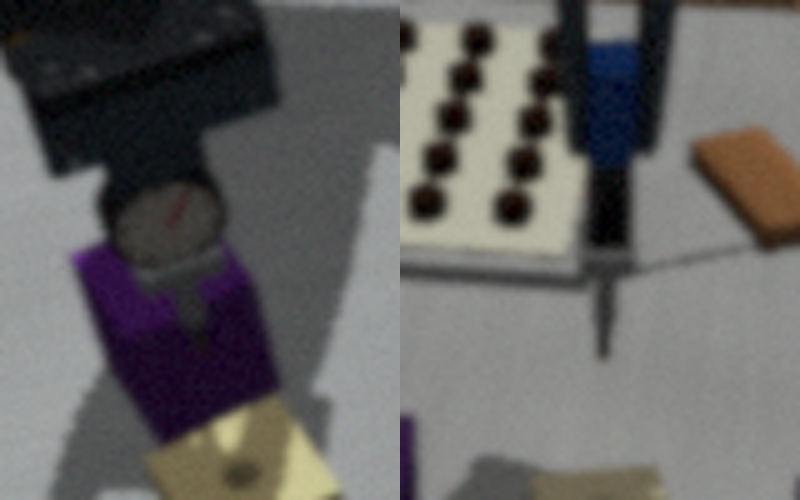

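The crops show the gauge hanging upright in the fingers. Its tip is at scene (155.6,215) and side (313.4,111), within 1 px of the predicted position. Now moving it over the spot.

Emit:
{"api": "carry_out", "payload": {
  "commands": [
    [0,0,0,10,1.1,0,-1],
    [0,0,0,32,3.6,0,-1],
    [0,0,0,62,6.9,0,-1],
    [0,0,0,95,10.6,0,-1],
    [0,0,0,130,14.4,0,-1],
    [0,0,0,165,18.3,0,-1],
    [0,0,0,200,22.2,0,-1],
    [0,0,0,235,26.1,0,-1],
    [0,0,0,270,30,0,-1],
    [0,0,0,305,33.9,0,-1],
    [0,0,0,340,37.8,0,-1],
    [0,0,0,370,41.1,8,-1],
    [0,0,0,395,43.9,18,-1],
    [0,0,0,412,45.8,28,-1],
    [0,0,0,423,47,36,-1],
    [0,0,0,427.5,47.5,40,-1],
    [0,0,0,427.5,47.5,40,-1],
    [0,0,0,427.5,47.5,40,-1],
    [0,0,0,427.5,47.5,40,-1]
  ]
}}

```text
time_s: 13.95
ee_pos: [536.7, 238.8, 223.5]
ee_rot: [179.9, 0.0, 98.5]
force: [0.3, -0.7, -1.2]
gripper_width: 19.6
gripper_force: 30.0
```

```bash
python3 - <<'E'
from h import *
s=state();print(s["ee_pos"],s["ee_rot"],s["force"],s["torque"])
a,b=grab_frame("scene"),grab_frame("side");f=[]
for n,im in(("scene",a),("side",b)):
    c=cam(n);p=proj(c,np.array(s["ee_pos"])-[0,0,107.7]);u,v=p.astype(int);print(n,p,proj(c,[536,239.7,95]))
    print(blobs(im,(0,150,90),(8,255,255),(u-15,v-5,u+15,v+30),2)[1])
    f.append(cv2.resize(im[v-35:v+40,u-25:u+25],(400,600),interpolation=2))
cv2.imwrite("pics/g5.png",np.hstack(f)[:,:,::-1])
E
```

```text
[536.68601088 238.82516295 223.54253921] [1.79936856e+02 7.62901756e-03 9.85004893e+01] [ 0.27843242 -0.70559846 -1.19428673] [ 0.0318802  -0.05627806  0.02745684]
scene [357.04085825 175.12997161] [356.39752823 181.52202232]
[(4, array([355. , 180.2]), array([354, 180,   3,   2], dtype=int32))]
side [293.38229158 277.3669562 ] [293.7103568 285.6352781]
[(16, array([294.2, 286.3]), array([292, 285,   5,   4], dtype=int32))]
```

View pics/g5.png

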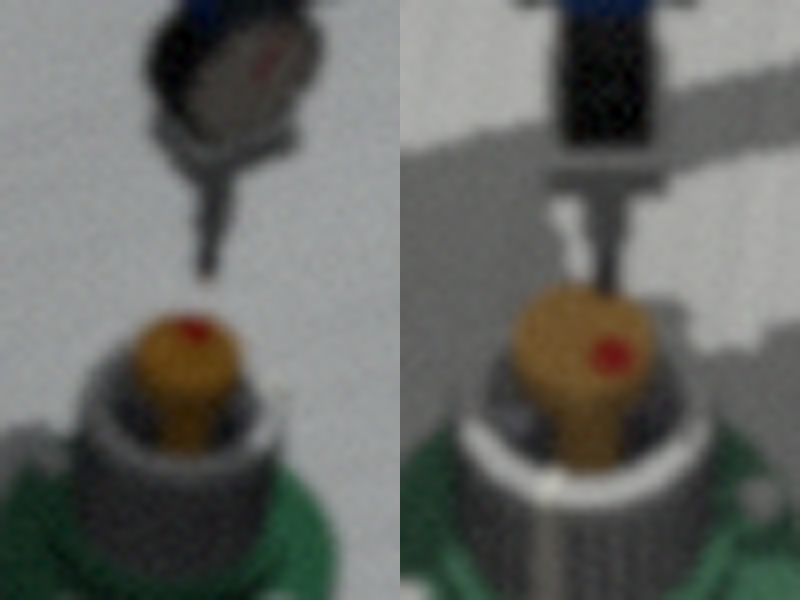

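The tip at scene (357.9,175) and side (293.6,278) is about 20 mm straight above the red spot, which is at scene (356.4,181) and side (294,286). It lines up to about 1 mm, so I'll lower slowly.

Emit:
{"api": "carry_out", "payload": {
  "commands": [
    [0,0,0,0,0,4,-1],
    [0,0,0,0,0,9,-1],
    [0,0,0,0,0,14,-1],
    [0,0,0,0,0,17,-1],
    [0,0,0,0,0,19,-1],
    [0,0,0,0,0,21,-1],
    [0,0,0,0,0,22,-1],
    [0,0,0,0,0,23,-1],
    [0,0,0,0,0,23,-1],
    [0,0,0,0,0,23,-1],
    [0,0,0,0,0,23,-1]
  ]
}}

```text
time_s: 15.15
ee_pos: [536.2, 239.6, 200.1]
ee_rot: [180.0, 0.0, 98.6]
force: [-0.7, -0.7, -0.5]
gripper_width: 20.0
gripper_force: 30.0
```

Emit:
{"api": "carry_out", "payload": {
  "commands": [
    [0,0,0,0,0,1,-1],
    [0,0,0,0,0,2,-1],
    [0,0,0,0,0,2.5,-1],
    [0,0,0,0,0,2.5,-1],
    [0,0,0,0,0,2.5,-1],
    [0,0,0,0,0,2.5,-1],
    [0,0,0,0,0,2.5,-1]
  ]
}}

```text
time_s: 15.85
ee_pos: [536.2, 239.7, 197.5]
ee_rot: [180.0, 0.0, 98.6]
force: [-0.9, -0.7, 1.5]
gripper_width: 19.6
gripper_force: 30.0
```

```bash
python3 - <<'E'
from h import *
F=[];f=[]
for i in range(8):
    b=grab_frame("side" if i%2 else "scene");s=state();F.append(s["force"][2])
    if i>5:
        n="side" if i%2 else "scene";u,v=proj(cam(n),[536,239.7,100]).astype(int)
        f.append(cv2.resize(b[v-40:v+20,u-20:u+20],(400,600),interpolation=2))
cv2.imwrite("pics/g6.png",np.hstack(f)[:,:,::-1])
print(np.round(F,2),s["ee_pos"],s["ee_rot"],s["force"],s["torque"],s["qvel"].round(2))
E
```

```text
[0.98 0.79 1.27 1.4  1.95 0.55 0.72 1.08] [536.24394007 239.64538774 197.4172585 ] [1.79999311e+02 4.62167357e-03 9.85680504e+01] [-0.49765418 -0.96185645  1.08195669] [-0.06920548  0.14282132  0.01317963] [-0.03  0.05  0.01  0.03 -0.07  0.09]
```

View pics/g6.png

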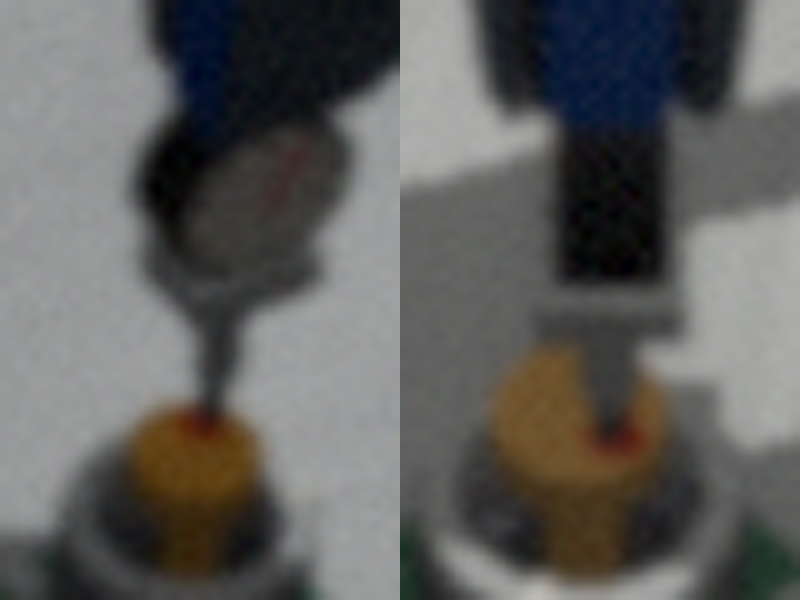

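The plunger tip sits inside the red spot in both views, at scene crop (210,415) and side crop (605,435). The push is about 2.7 N net, which is about half way in. Handing in.

```bash
python3 -c "
from workcell import workorder
print(workorder.job_done())"
```

```text
the job is handed in; nothing more can be done
None
```

I handed the job in without a verdict back: the sleeve is at its stop (about 1.36 rad), the stamp is centred, and the gripper holds the gauge upright on the red spot at about 2.7 N, plunger roughly half way in.

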